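# Slide the drip tray home under the dish rack

## Task

Push the green drip tray home under the white dish rack: with the fingertips, slide it flat along the counter, through the narrow gap between the two rack legs that face it, until its leading end meets the stop bar at the back of the rack. Do not pick the tray up or tip it and do not ram it against the rack, and leave the dishes in the rack and the things standing on the counter where they are.

Things in the scene. Friction and masses are not known exactly. Their poses are not given: they have to be found in the camera images.
- tray: Loose green plastic drip tray flat on the counter: 178 mm wide (x), 240 long (y), 20 high, open on top, floor 3 mm, upright walls 4 mm thick, corners bevelled by 18 mm, 0.18 to 0.35 kg, slides with light friction. Origin: centre of its underside. Its +y end leads and goes under the rack; at the start its y axis is within 0.3 rad of the rack's. Fingertips may push its walls from outside or inside.
- rack: White plastic dish rack, fixed. Origin: on the counter, midway between its four round corner legs (30 mm diameter, 93 mm high, blue caps), which stand at x = +-107, y = +-95 mm. Front is -y: basket wall at y = -108 mm, rim 85 mm high; basket underside 34 mm above the counter. Tray home: its origin at x = 0, y = -35 mm here, axes along the rack's, the trailing 45 mm of it out in front of the rack.
- rack_gap (a point): Middle of the gap between the rack's two front legs, on the counter; same axes as the rack. The legs' inner faces leave 184 mm along x; the tray goes through along +y.
- rack_stop (a point): Middle of the front face of the low white stop bar between the rack's rear legs (bar 6 to 36 mm above the counter), at y = +85 mm in the rack's frame, at counter level. The tray's leading end rests against this face when home.
- tray_tail (a point): On the outer face of the tray's trailing (-y) wall, mid-width, 10 mm above the tray's underside; same axes as the tray.
- bowl: Clear glass bowl, upside down in the rack, 110 mm across, 55 mm high; origin at the centre of its downturned rim. Leave alone.
- teacup: White ceramic teacup, upside down in the rack, 68 mm across, 52 mm high; origin at the centre of its downturned rim. Leave alone.
- saucepan: Small aluminium saucepan, upright in the rack, 120 mm across, 70 mm high, its black handle reaching 185 mm along its +y over the rack's back wall; origin at the centre of its underside. Leave alone.
- fish_sauce: Amber glass bottle with a red cap, 62 mm across, 225 mm high, on the counter; origin at the centre of its underside. Leave alone.
- dish_soap: Yellow plastic bottle with a white cap, 68 mm across, 190 mm high, on the counter; origin at the centre of its underside. Leave alone.
- chilli_jar: Glass jar with a brass lid, 72 mm across, 95 mm high, on the counter; origin at the centre of its underside. Leave alone.
- tumbler: Green glass tumbler, 68 mm across, 85 mm high, on the counter; origin at the centre of its underside. Leave alone.

How it is judged:
By the outcome, as a careful person would: the job done as asked, in the order asked, and still so for the second after the job is handed in, with the robot touching nothing.
It also fails if it takes over 72 s, if anything falls off the work surface, if the arm or the gripper's body presses on something with over 40 N, if the wrist force passes 120 N, or if a joint passes its speed limit or range.

## Robot

A 6-joint arm with a two-finger parallel gripper is mounted at the origin on the work surface. World frame = base frame: x ahead of the robot, y to its left, z up, the work surface at z = 0. Lengths are in mm, angles in degrees, forces in N, time in s.
With the tool pointing down it reaches from about 300 to 850 mm from the base axis. Payload 4.2 kg.
Tool frame: the origin (TCP) lies midway between the tips of the shut fingers; the grasp point (between the pads) lies 19 mm behind it (env.grip_depth is the distance from the TCP to the grasp point, in mm); z points along the fingers, y is the line along which they close (so a half turn about z gives the same grasp; the last joint's range is limited). The gripper opens to 91 mm and grips with 3 to 60 N. Pads are 32 mm wide; open, the fingers measure 118 mm over their backs; the gripper's body (76 mm by 178 mm) begins 60 mm behind the grasp point.
Start: joints at [67.609, 18.312, 89.639, -0, 72.044, -1.146], TCP at [208.361, 535.937, 213.976] pointing down, gripper open.
Joint ranges: [-177.97, 177.97], [-48.28, 115.42], [12.27, 149.76], [-77.06, 257.06], [2.81, 150.46], [-146.56, 146.56]. Speed limits (degrees/s): [147.25, 147.25, 180, 180, 180, 180].

## Interface

Orientations are given as [roll, pitch, yaw] about the fixed x, y, z axes, in that order (R = Rz(yaw) Ry(pitch) Rx(roll)).
In Python, from workcell import env, eyes gives the robot as it stands.
- The arm moves only by the tool send_rows, never from a script. Its argument "motion" is a list of rows, each a list of 7 numbers: the shift along the world's x, y, z normalised to -1 to 1, where 1 is 0.5 m, then the turn, a rotation vector about the world's x, y, z normalised to -1 to 1, where 1 is 60 degrees, then the opening, from -1 (shut) to 1 (fully open). A call has 1 to 20 rows; each row is the pose to reach, as a shift and turn from the pose commanded when the call began; what a row does not reach only later rows make up. A row lasts 1/8 s, in which the tool goes at most 62.5 mm and 10.7 degrees, less where a joint would pass 70% of its speed; a pose out of reach is approached as far as the arm can. A call with a number of a shift or a turn outside -1 to 1 is refused whole. A call with a gripper value outside its range is refused whole. The fingers move at their own pace and stop on an object; "squeeze" is the grip in N (left out, the last holds). Time passes only in rows, so rows that repeat a pose let the fingers close. It gives the time, the measured TCP pose, the force, the opening and the grip force at its end, in the units of the state.
- env.state(): the state, without advancing time (a new reading comes with each control period).
- eyes.grab_frame(name): name is "scene" or "top"; returns a dict with "pixels" (480x640x3 uint8, red, green, blue), "depth" (480x640 float32, mm along the optical axis (not along the pixel's ray), 0 where there is no reading), "fx", "fy", "cx", "cy" (pixels), "distortion" ([k1, k2, p1, p2, k3] as OpenCV has them; the pictures are not rectified), "R" (3x3) and "t" (3): a world point X has camera coordinates R X + t. Camera axes: x right, y down, z forward; pixel columns grow to the right and rows downward; lengths in mm; the calibration is good to about 2 mm. A picture is of the moment at which its call begins.
- env.job_done(): hands the job in; it is judged then, once.
The state is a dict: "time_s": time; "qpos": joint angles; "qvel": joint speeds; "effort": joint torques, N m; "ee_pos": TCP position; "ee_rot": TCP orientation; "force": force on the tool from outside, world axes, zero at the start; "torque": the same for the moment, N m; "gripper_width": finger opening in mm; "gripper_force": force on a finger pad.
Only numpy, scipy, OpenCV 4.12 (cv2) and the standard library are available. Lean on these libraries where they do the work, as an engineer would, in place of code of your own. Each camera call takes 0.05 s, during which the arm holds its last target. There are 200 camera calls.

## Working session

There is one attempt and no reset: what is moved stays moved. The work goes in short steps, Python scripts to look and compute and a tool call to move; the robot and the scene stay as the last step left them, time stands still between calls to the robot, and variables do not carry over. Pictures are saved under pics/ and viewed, at most 10 in all, crops included, and the job is handed in when it is done.

Besides the shell and the picture viewer there is one more tool, called after "Emit:" in YAML: its name, and indented under it one key for each argument. send_rows: Moves the arm, as the interface text tells. Its arguments: {"type":"object","properties":{"motion":{"type":"array"},"squeeze":{"type":"number"}},"required":["motion"]}

```bash
mkdir -p pics; python3 - <<'E'
from workcell import env, eyes
import cv2,numpy as np
for n in("scene","top"):
    f=eyes.grab_frame(n); np.savez(f"{n}0.npz",**f)
    cv2.imwrite(f"pics/{n}0.png",f["pixels"][:,:,::-1]); print(n,f["R"],f["t"],f["fx"],f["distortion"],(f["depth"]>0).mean())
print(env.state())
E
```

```text
scene [[ 0.08881707  0.99602662 -0.00651855]
 [ 0.85359494 -0.07948562 -0.51483756]
 [-0.51331005  0.04016216 -0.85726296]] [-130.08611581 -451.9105387  1344.54852059] 544.9507013362673 [0.03159575 0.         0.         0.         0.        ] 0.9960546875
top [[-0.00661475 -0.99975348  0.02119511]
 [-0.99860119  0.00549224 -0.05258796]
 [ 0.05245858 -0.02151331 -0.99839134]] [ 73.42468058 569.62279588 972.44309094] 492.3445911326986 [-0.08083496  0.          0.          0.          0.        ] 0.9960091145833333
{'time_s': 0.1, 'qpos': array([ 6.76108542e+01,  1.83473983e+01,  8.96968911e+01,  1.38737236e-04,
        7.20453444e+01, -1.14536505e+00]), 'qvel': array([-0.05473672, -0.06628817, -0.21028085,  0.03782784,  0.01825669,
       -0.00830952]), 'effort': array([-9.35715507e-04, -4.13332808e+01, -2.32508075e+01,  7.28154019e-02,
        4.21057118e-02, -4.00549072e-05]), 'ee_pos': array([208.1697065 , 535.52332082, 213.22728624]), 'ee_rot': array([-1.79910387e+02, -1.92358296e-03,  1.58756175e+02]), 'force': array([-0.32139352, -0.40342812,  0.07984347]), 'torque': array([-0.01004548, -0.00107001,  0.00693059]), 'gripper_force': 0.0, 'gripper_width': 91.16027114517144}
```

View pics/top0.png

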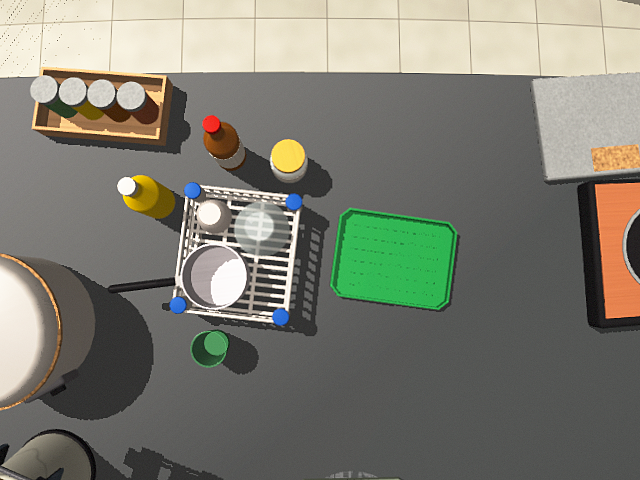

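View pics/scene0.png

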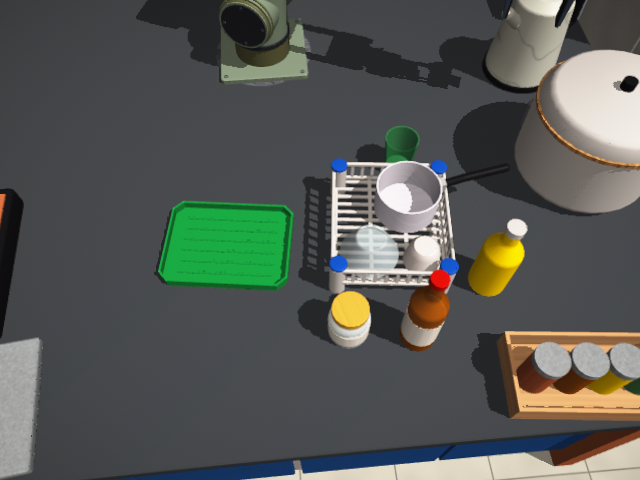

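The top view shows the tray centred near px (395,258). The rack's blue caps are at (193,190), (294,202), (178,305) and (281,317), with the front pair on the right. The jar is at (289,160), by the front-left leg. The scene view agrees: tray at (228,245), caps at (339,165), (338,263), (438,167) and (449,267).

```bash
cat > h.py <<'E'
import cv2,numpy as np
def rays(f,px,z):
    K=np.array([[f["fx"],0,f["cx"]],[0,f["fy"],f["cy"]],[0,0,1]],float)
    u=cv2.undistortPoints(np.float64(px).reshape(-1,1,2),K,np.float64(f["distortion"])).reshape(-1,2)
    d=np.c_[u,np.ones(len(u))]@f["R"]; c=-f["R"].T@f["t"]
    return (c+d*((z-c[2])/d[:,2])[:,None])[:,:2]
def hsv(f): return cv2.cvtColor(np.ascontiguousarray(f["pixels"]),cv2.COLOR_RGB2HSV)
def blobs(m,amin):
    return [c for c in cv2.findContours(m,cv2.RETR_EXTERNAL,cv2.CHAIN_APPROX_NONE)[0] if cv2.contourArea(c)>amin]
def caps(f):
    m=cv2.inRange(hsv(f),(105,150,60),(125,255,255)); m[440:]=0
    P=[]
    for c in blobs(m,60):
        M=cv2.moments(c); r=rays(f,[[M['m10']/M['m00'],M['m01']/M['m00']]],93)[0]
        P.append((cv2.contourArea(c),*r))
    return np.round(P,1)
def tray(f,z=20):
    m=cv2.inRange(hsv(f),(50,120,50),(75,255,255))
    c=max(blobs(m,500),key=cv2.contourArea)
    P=rays(f,c.reshape(-1,2),z).astype(np.float32)
    return cv2.minAreaRect(P),P
E
python3 - <<'E'
from h import *
for n in("scene","top"):
    f=dict(np.load(f"{n}0.npz")); print(n,"cam",-f["R"].T@f["t"]); print(caps(f)); print(tray(f)[0])
    for a in (["tumbler",[[209,349]],85],["jar",[[288,155]],95]):
        if n=="top": print(a[0],rays(f,a[1],a[2]))
E
```

```text
scene cam [1087.47268795   39.64886956  919.1231565 ]
[[158.  961.4 400.9]
 [203.5 674.2 299.6]
 [206.5 652.6 110.5]
 [152.5 462.3 324.6]
 [156.5 440.7 135.5]]
((550.919677734375, -88.27700805664062), (242.28988647460938, 188.3546142578125), 81.82025146484375)
top cam [518.29870098  91.1985472  999.27781921]
[[193.5 438.6 134.1]
 [197.  461.2 322.9]
 [191.5 651.  109. ]
 [188.5 673.  297.2]]
((545.9336547851562, -89.7159423828125), (242.05892944335938, 178.58441162109375), 81.86178588867188)
tumbler [[378.99470962 266.44338716]]
jar [[737.60336141 118.93612958]]
```

Emit:
send_rows:
  motion:
    - [0,0,0.07,0,0,0,1]
    - [0,0,0.13,0,0,0,1]
    - [0,-0.09,0.13,0,0,0,1]
    - [0,-0.18,0.13,0,0,0,1]
    - [0,-0.27,0.13,0,0,0.04,1]
    - [0,-0.36,0.13,0,0,0.08,1]
    - [0.06,-0.43,0.13,0,0,0.12,1]
    - [0.13,-0.5,0.13,0,0,0.16,1]
    - [0.2,-0.57,0.13,0,0,0.2,1]
    - [0.27,-0.64,0.13,0,0,0.2417,1]
    - [0.34,-0.71,0.13,0,0,0.2417,1]
    - [0.41,-0.78,0.13,0,0,0.2417,1]
    - [0.48,-0.84,0.13,0,0,0.2417,1]
    - [0.48,-0.84,0.13,0,0,0.2417,1]

```text
time_s: 1.85
ee_pos: [449.9, 114.1, 278.2]
ee_rot: [-180.0, -0.1, 173.0]
force: [-0.5, 1.0, -0.8]
gripper_width: 91.5
gripper_force: 0.0
```

Emit:
send_rows:
  motion:
    - [0.08,-0.07,0,0,0,0,1]
    - [0.16,-0.15,0,0,0,0,1]
    - [0.24,-0.22,0,0,0,0,1]
    - [0.32,-0.3,0,0,0,0,1]
    - [0.4,-0.37,0,0,0,0,1]
    - [0.473,-0.444,0,0,0,0,1]
    - [0.473,-0.444,-0.08,0,0,0,1]
    - [0.473,-0.444,-0.17,0,0,0,1]
    - [0.473,-0.444,-0.26,0,0,0,1]
    - [0.473,-0.444,-0.34,0,0,0,1]
    - [0.473,-0.444,-0.41,0,0,0,1]
    - [0.473,-0.444,-0.46,0,0,0,1]
    - [0.473,-0.444,-0.5,0,0,0,1]
    - [0.473,-0.444,-0.52,0,0,0,1]
    - [0.473,-0.444,-0.53,0,0,0,1]
    - [0.473,-0.444,-0.54,0,0,0,1]
    - [0.473,-0.444,-0.54,0,0,0,1]
    - [0.473,-0.444,-0.54,0,0,0,1]

```text
time_s: 4.1
ee_pos: [685.2, -106.1, 9.6]
ee_rot: [180.0, 0.1, 173.3]
force: [0.5, 0.4, -0.2]
gripper_width: 91.1
gripper_force: 0.0
```

```bash
python3 - <<'E'
from workcell import env,eyes
import cv2
f=eyes.grab_frame("scene"); cv2.imwrite("pics/s1.png",f["pixels"][:,:,::-1]); print(env.state()["ee_pos"])
E
```

```text
[ 685.19199468 -106.17592156    9.5471169 ]
```

View pics/s1.png

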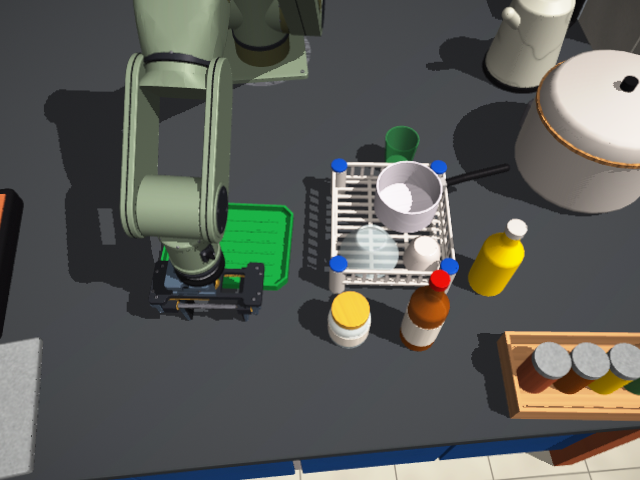

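The scene view shows the gripper down beside the tray's +x wall, around px (210,300), clear of the jar at (349,320). Next I push sideways.

Emit:
send_rows:
  motion:
    - [-0.02,0.0024,0,0,0,0,1]
    - [-0.04,0.0047,0,0,0,0,1]
    - [-0.05,0.0059,0,0,0,0,1]
    - [-0.056,0.0066,0,0,0,0,1]
    - [-0.062,0.0073,0,0,0,0,1]
    - [-0.068,0.008,0,0,0,0,1]
    - [-0.073,0.0087,0,0,0,0,1]
    - [-0.078,0.0093,0,0,0,0,1]
    - [-0.083,0.0099,0,0,0,0,1]
    - [-0.088,0.0105,0,0,0,0,1]
    - [-0.093,0.011,0,0,0,0,1]
    - [-0.098,0.0116,0,0,0,0,1]
    - [-0.103,0.0122,0,0,0,0,1]
    - [-0.108,0.0128,0,0,0,0,1]
    - [-0.112,0.0133,0,0,0,0,1]
    - [-0.116,0.0137,0,0,0,0,1]
    - [-0.119,0.0141,0,0,0,0,1]
    - [-0.1212,0.0144,0,0,0,0,1]
    - [-0.1212,0.0144,0,0,0,0,1]

```text
time_s: 6.52
ee_pos: [624.1, -98.9, 9.0]
ee_rot: [180.0, -0.0, 173.3]
force: [1.2, 0.5, 1.6]
gripper_width: 91.4
gripper_force: 0.7
```

Emit:
send_rows:
  motion:
    - [0.02,-0.0024,0,0,0,0,1]
    - [0.06,-0.0072,0,0,0,0,1]
    - [0.06,-0.0072,0.05,0,0,0,1]
    - [0.06,-0.06,0.14,0,0,-0.15,1]
    - [0.06,-0.14,0.2,0,0,-0.3,1]
    - [0,-0.22,0.2,0,0,-0.45,1]
    - [-0.06,-0.3,0.2,0,0,-0.6,1]
    - [-0.12,-0.36,0.2,0,0,-0.75,1]
    - [-0.18,-0.4,0.2,0,0,-0.9,1]
    - [-0.2,-0.4,0.2,0,0,-1,1]
    - [-0.2,-0.4,0.2,0,0,-1,1]

```text
time_s: 7.9
ee_pos: [523.5, -299.1, 108.8]
ee_rot: [-180.0, -0.1, 113.3]
force: [0.1, -0.2, -0.2]
gripper_width: 91.4
gripper_force: 0.0
```

```bash
cat > look.py <<'E'
import sys
from workcell import env,eyes
from h import *
f=eyes.grab_frame("top"); n=sys.argv[1]
np.savez(n+".npz",**f); cv2.imwrite(f"pics/{n}.png",f["pixels"][:,:,::-1])
r,P=tray(f); u=np.array([.1175,.9931]);v=np.array([.9931,-.1175]);o=np.array([555.95,215.8])
d=np.array(r[0])-o; print(r,"rackframe",d@v,d@u)
Q=np.c_[(P-o)@v,(P-o)@u]; c=np.array([d@v,d@u])
for s in(-1,1):   # side walls: fit lines between bevels
    k=(abs(Q[:,1]-c[1])<90)&((Q[:,0]-c[0])*s>70)
    if k.sum()>10: p=np.polyfit(Q[k,1],Q[k,0],1); print("side",s,"x at c",np.polyval(p,c[1]).round(1),"yaw rel deg",-np.degrees(np.arctan(p[0])).round(2))
k=(abs(Q[:,0]-c[0])<65)&(Q[:,1]<c[1]-60)
if k.sum()>10:
    p=np.polyfit(Q[k,0],Q[k,1],1); print("tail y at x0",np.polyval(p,0).round(1),"yaw",np.degrees(np.arctan(p[0])).round(2))
print(env.state()["ee_pos"],env.state()["ee_rot"],env.state()["force"])
E
python3 look.py t1
```

```text
((518.04248046875, -88.97552490234375), (241.5480194091797, 179.00918579101562), 83.25877380371094) rackframe -1.8348334704590314 -307.1267073254395
side -1 x at c -89.9 yaw rel deg 0.38
side 1 x at c 86.6 yaw rel deg 0.06
tail y at x0 -426.9 yaw 0.06
[ 524.33549822 -298.9556308   108.84446682] [-1.79993174e+02 -2.78349195e-02  1.13339175e+02] [-0.35322259  0.25114728  0.16300192]
```

View pics/t1.png

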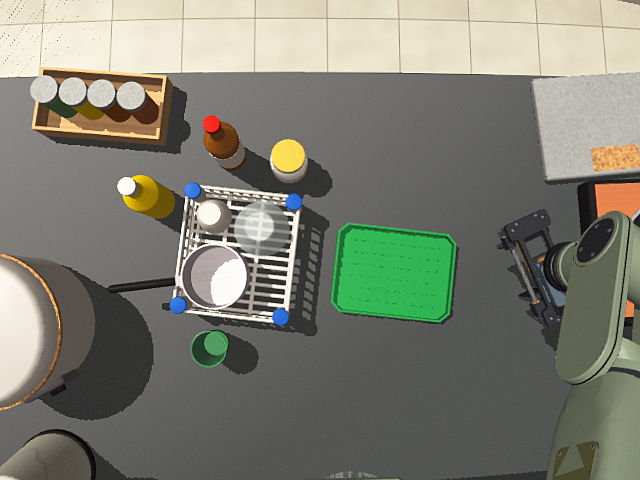

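The top view shows the tray at px (395,272), parallel to the rack and lined up with the gap between the front caps at (294,202) and (281,317). Gripper is waiting behind it at (530,265).

Emit:
send_rows:
  motion:
    - [0,0,0,0,0,-0.17,1]
    - [-0.02,0.04,0,0,0,-0.34,1]
    - [-0.05,0.08,0,0,0,-0.5,1]
    - [-0.0508,0.096,0,0,0,-0.5,1]
    - [-0.0508,0.096,-0.06,0,0,-0.5,1]
    - [-0.0508,0.096,-0.12,0,0,-0.5,1]
    - [-0.0508,0.096,-0.16,0,0,-0.5,1]
    - [-0.0508,0.096,-0.18,0,0,-0.5,1]
    - [-0.0508,0.096,-0.19,0,0,-0.5,1]
    - [-0.0508,0.096,-0.2,0,0,-0.5,1]
    - [-0.0508,0.096,-0.2,0,0,-0.5,1]

```text
time_s: 9.32
ee_pos: [499.1, -250.9, 9.2]
ee_rot: [180.0, 0.0, 83.3]
force: [-0.5, 0.9, 0.1]
gripper_width: 91.1
gripper_force: 0.0
```

Emit:
send_rows:
  motion:
    - [0.0028,0.024,0,0,0,0,1]
    - [0.0047,0.04,0,0,0,0,1]
    - [0.0057,0.048,0,0,0,0,1]
    - [0.0064,0.0536,0,0,0,0,1]
    - [0.0075,0.061,0,0,0,0,1]
    - [0.0086,0.069,0,0,0,0,1]
    - [0.0098,0.077,0,0,0,0,1]
    - [0.011,0.085,0,0,0,0,1]
    - [0.0123,0.093,0,0,0,0,1]
    - [0.0135,0.101,0,0,0,0,1]
    - [0.0147,0.109,0,0,0,0,1]
    - [0.016,0.117,0,0,0,0,1]
    - [0.0172,0.125,0,0,0,0,1]
    - [0.0184,0.133,0,0,0,0,1]
    - [0.0196,0.141,0,0,0,0,1]
    - [0.0208,0.149,0,0,0,0,1]
    - [0.0218,0.156,0,0,0,0,1]
    - [0.0225,0.16,0,0,0,0,1]
    - [0.0228,0.1624,0,0,0,0,1]
    - [0.0228,0.1624,0,0,0,0,1]

```text
time_s: 11.82
ee_pos: [510.2, -169.4, 8.9]
ee_rot: [-180.0, -0.0, 83.3]
force: [-0.2, -1.5, 0.7]
gripper_width: 91.5
gripper_force: 0.6
```

```bash
python3 look.py t2
```

```text
((526.20166015625, -33.65180969238281), (241.06134033203125, 178.96646118164062), 83.22528839111328) rackframe -0.23248865997318902 -251.22602213714603
side -1 x at c -88.5 yaw rel deg 0.2
side 1 x at c 88.2 yaw rel deg 0.01
tail y at x0 -370.3 yaw -0.33
[ 510.22366634 -169.42712029    8.85293397] [-1.79995368e+02 -2.34206422e-02  8.32501691e+01] [ 0.74214842 -1.54710117  0.52150866]
```

View pics/t2.png

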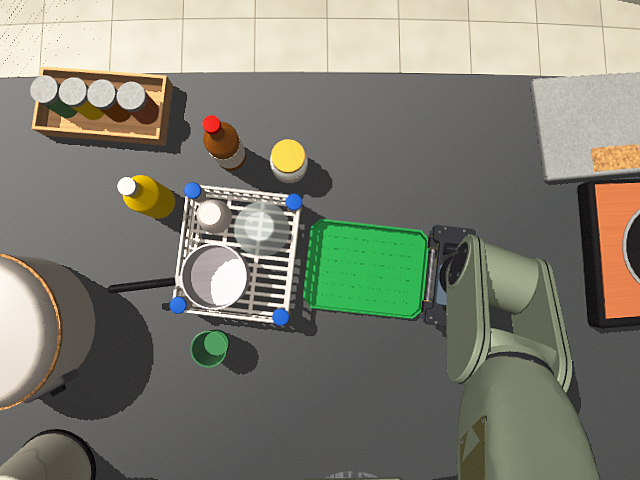

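The tray's leading edge is at px x≈310, squarely between the front caps, and the fingers sit on its tail at px (432,272). It's aligned to within about 0.3 mm, so I push it into the gap.

Emit:
send_rows:
  motion:
    - [0.0009,0.008,0,0,0,0,1]
    - [0.0019,0.016,0,0,0,0,1]
    - [0.0028,0.024,0,0,0,0,1]
    - [0.0038,0.032,0,0,0,0,1]
    - [0.0047,0.04,0,0,0,0,1]
    - [0.0057,0.048,0,0,0,0,1]
    - [0.0066,0.056,0,0,0,0,1]
    - [0.0076,0.064,0,0,0,0,1]
    - [0.0085,0.072,0,0,0,0,1]
    - [0.0095,0.08,0,0,0,0,1]
    - [0.0104,0.088,0,0,0,0,1]
    - [0.0114,0.096,0,0,0,0,1]

```text
time_s: 13.38
ee_pos: [516.0, -121.4, 9.0]
ee_rot: [180.0, -0.0, 83.3]
force: [0.1, -1.1, -0.6]
gripper_width: 91.0
gripper_force: 0.6
```

```bash
python3 look.py t3
```

```text
((530.6428833007812, 2.1466903686523438), (215.68365478515625, 179.0124053955078), 83.15052032470703) rackframe -0.028233712310836268 -215.15268800704956
side -1 x at c -88.3 yaw rel deg -0.12
side 1 x at c 88.4 yaw rel deg -0.06
tail y at x0 -320.9 yaw -0.4
[ 515.9903983  -120.96571999    8.97209804] [-1.79999605e+02 -1.99378639e-02  8.32585958e+01] [0.24932702 0.5696538  0.17706301]
```

Emit:
send_rows:
  motion:
    - [0.0009,0.008,0,0,0,0,1]
    - [0.0019,0.016,0,0,0,0,1]
    - [0.0028,0.024,0,0,0,0,1]
    - [0.0038,0.032,0,0,0,0,1]
    - [0.0047,0.04,0,0,0,0,1]
    - [0.0057,0.048,0,0,0,0,1]
    - [0.0066,0.056,0,0,0,0,1]
    - [0.0076,0.064,0,0,0,0,1]
    - [0.0085,0.072,0,0,0,0,1]
    - [0.0095,0.08,0,0,0,0,1]
    - [0.0104,0.088,0,0,0,0,1]
    - [0.0114,0.096,0,0,0,0,1]
    - [0.0123,0.104,0,0,0,0,1]
    - [0.0133,0.112,0,0,0,0,1]
    - [0.0142,0.12,0,0,0,0,1]
    - [0.0151,0.128,0,0,0,0,1]
    - [0.0161,0.136,0,0,0,0,1]
    - [0.017,0.144,0,0,0,0,1]
    - [0.018,0.152,0,0,0,0,1]
    - [0.0188,0.159,0,0,0,0,1]

```text
time_s: 15.92
ee_pos: [525.4, -41.9, 9.0]
ee_rot: [180.0, 0.0, 83.3]
force: [-0.6, -2.4, 1.1]
gripper_width: 90.9
gripper_force: 1.1
```

```bash
python3 look.py t4
```

```text
((535.71875, 44.681800842285156), (130.01939392089844, 178.97535705566406), 83.15713500976562) rackframe 0.014734026031451464 -172.31465545852663
side -1 x at c -86.1 yaw rel deg -0.22
side 1 x at c 86.3 yaw rel deg -0.28
tail y at x0 -234.8 yaw 0.22
[525.43365095 -41.54746773   8.98299847] [ 1.79994155e+02 -1.94170150e-02  8.32568264e+01] [ 0.6354188  -1.18881538  0.39016154]
```

Emit:
send_rows:
  motion:
    - [0.0009,0.008,0,0,0,0,1]
    - [0.0019,0.016,0,0,0,0,1]
    - [0.0028,0.024,0,0,0,0,1]
    - [0.0038,0.032,0,0,0,0,1]
    - [0.0047,0.04,0,0,0,0,1]
    - [0.0057,0.048,0,0,0,0,1]
    - [0.0066,0.056,0,0,0,0,1]
    - [0.0076,0.064,0,0,0,0,1]
    - [0.0085,0.072,0,0,0,0,1]
    - [0.0095,0.08,0,0,0,0,1]
    - [0.0104,0.088,0,0,0,0,1]
    - [0.0114,0.096,0,0,0,0,1]
    - [0.0123,0.104,0,0,0,0,1]
    - [0.0133,0.112,0,0,0,0,1]
    - [0.0142,0.12,0,0,0,0,1]
    - [0.0151,0.128,0,0,0,0,1]
    - [0.0159,0.134,0,0,0,0,1]
    - [0.0165,0.139,0,0,0,0,1]
    - [0.0169,0.143,0,0,0,0,1]

```text
time_s: 18.35
ee_pos: [533.8, 29.5, 9.0]
ee_rot: [180.0, 0.0, 83.3]
force: [-0.0, -2.1, 1.4]
gripper_width: 91.4
gripper_force: 1.2
```

```bash
python3 look.py t5
```

```text
((541.185791015625, 88.49497985839844), (44.944419860839844, 179.1730194091797), 81.6632308959961) rackframe 0.2960039242553272 -128.1614100582886
side -1 x at c -83.5 yaw rel deg 0.47
side 1 x at c 84.5 yaw rel deg 0.05
[533.83889908  29.67646791   8.97317048] [ 1.79995773e+02 -1.09484116e-02  8.32578908e+01] [-0.65790175 -1.35890605  1.00519844]
```

View pics/t5.png

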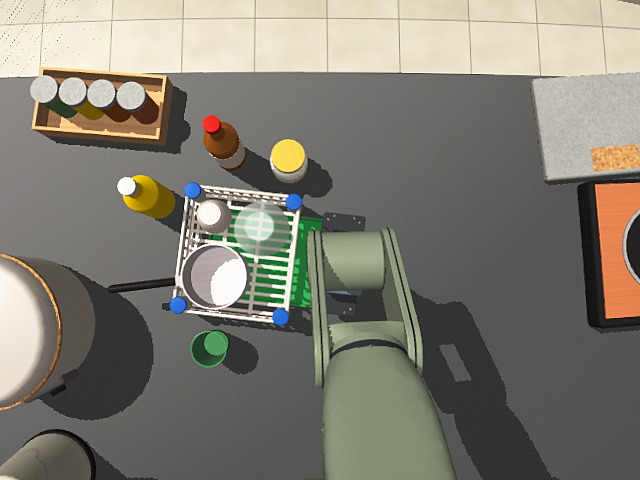

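The tray is under the rack (green shows between the bars, px 230-320) with about 15 mm left. Nothing else has moved. I'll go slowly from here.

Emit:
send_rows:
  motion:
    - [0.0004,0.003,0,0,0,0,1]
    - [0.0007,0.006,0,0,0,0,1]
    - [0.0011,0.009,0,0,0,0,1]
    - [0.0014,0.012,0,0,0,0,1]
    - [0.0018,0.015,0,0,0,0,1]
    - [0.0021,0.018,0,0,0,0,1]
    - [0.0025,0.021,0,0,0,0,1]
    - [0.0028,0.023,0,0,0,0,1]
    - [0.0029,0.025,0,0,0,0,1]

```text
time_s: 19.52
ee_pos: [535.3, 41.9, 9.0]
ee_rot: [180.0, 0.0, 83.3]
force: [0.6, -2.4, 0.6]
gripper_width: 91.4
gripper_force: 1.1
```

Emit:
send_rows:
  motion:
    - [0.0001,0.001,0,0,0,0,1]
    - [0.0002,0.002,0,0,0,0,1]

```text
time_s: 19.77
ee_pos: [535.4, 42.9, 9.0]
ee_rot: [180.0, 0.0, 83.3]
force: [-0.4, -2.6, 0.8]
gripper_width: 91.3
gripper_force: 1.1
```

Emit:
send_rows:
  motion:
    - [0.0001,0.001,0,0,0,0,1]
    - [0.0002,0.002,0,0,0,0,1]

```text
time_s: 20.02
ee_pos: [535.5, 43.8, 9.0]
ee_rot: [180.0, 0.0, 83.3]
force: [0.1, -2.9, 1.0]
gripper_width: 91.2
gripper_force: 1.1
```

Emit:
send_rows:
  motion:
    - [0.0001,0.001,0,0,0,0,1]
    - [0.0002,0.002,0,0,0,0,1]

```text
time_s: 20.27
ee_pos: [535.5, 44.9, 9.0]
ee_rot: [180.0, 0.0, 83.3]
force: [-0.3, -2.6, 0.7]
gripper_width: 91.3
gripper_force: 1.1
```

Emit:
send_rows:
  motion:
    - [0.0001,0.001,0,0,0,0,1]

```text
time_s: 20.4
ee_pos: [535.6, 45.4, 9.0]
ee_rot: [180.0, 0.0, 83.3]
force: [-0.3, -1.3, 1.0]
gripper_width: 91.3
gripper_force: 1.1
```

Emit:
send_rows:
  motion:
    - [0.0001,0.001,0,0,0,0,1]

```text
time_s: 20.52
ee_pos: [535.6, 45.9, 9.0]
ee_rot: [180.0, 0.0, 83.3]
force: [-0.2, -2.1, 1.1]
gripper_width: 91.5
gripper_force: 1.1
```

Emit:
send_rows:
  motion:
    - [0.0001,0.001,0,0,0,0,1]

```text
time_s: 20.65
ee_pos: [535.7, 46.2, 9.0]
ee_rot: [180.0, 0.0, 83.3]
force: [-0.2, -4.9, 0.6]
gripper_width: 90.9
gripper_force: 2.0
```

Emit:
send_rows:
  motion:
    - [0.0001,0.001,0,0,0,0,1]

```text
time_s: 20.78
ee_pos: [535.7, 46.2, 9.0]
ee_rot: [180.0, 0.1, 83.3]
force: [-0.3, -6.0, 1.4]
gripper_width: 91.3
gripper_force: 3.2
```

Emit:
send_rows:
  motion:
    - [0.0001,0.001,0,0,0,0,1]

```text
time_s: 20.9
ee_pos: [535.7, 46.3, 9.0]
ee_rot: [-180.0, 0.1, 83.3]
force: [0.4, -8.5, 1.7]
gripper_width: 91.1
gripper_force: 4.2
```

Emit:
send_rows:
  motion:
    - [0.0001,0.001,0,0,0,0,1]

```text
time_s: 21.02
ee_pos: [535.6, 46.3, 9.0]
ee_rot: [-180.0, 0.1, 83.3]
force: [-0.4, -10.2, 2.1]
gripper_width: 91.4
gripper_force: 5.1
```

Force is rising steadily while the TCP has stopped at the predicted home position, so the tray is against the stop. I'll back off and check.

Emit:
send_rows:
  motion:
    - [-0.0005,-0.004,0,0,0,0,1]
    - [-0.002,-0.02,0,0,0,0,1]
    - [-0.008,-0.07,0,0,0,0,1]
    - [-0.019,-0.16,0,0,0,0,1]
    - [-0.03,-0.25,0.05,0,0,0,1]
    - [-0.04,-0.34,0.15,0,0,0,1]
    - [-0.05,-0.42,0.25,0,0,0,1]
    - [-0.06,-0.48,0.3,0,0,0,1]
    - [-0.06,-0.48,0.3,0,0,0,1]
    - [-0.06,-0.48,0.3,0,0,0,1]

```text
time_s: 22.28
ee_pos: [505.1, -191.3, 157.9]
ee_rot: [-179.9, -0.1, 83.2]
force: [-1.1, 0.9, -0.1]
gripper_width: 91.3
gripper_force: 0.0
```

```bash
python3 look.py t6; python3 - <<'E'
from h import *
f=dict(np.load("t6.npz")); print(caps(f))
E
```

```text
((540.832763671875, 85.33003997802734), (48.22207260131836, 178.20143127441406), 83.2528305053711) rackframe 0.3172929051208051 -131.34599256637574
side -1 x at c -81.9 yaw rel deg 6.86
side 1 x at c 82.3 yaw rel deg -7.07
[ 505.01921822 -190.88156706  157.52755564] [-1.79845162e+02 -8.75370153e-02  8.32878572e+01] [ 0.26211678 -0.33359557 -0.60238225]
[[194.  438.7 134.1]
 [197.  461.1 322.8]
 [191.5 651.  109. ]
 [187.5 673.1 297.1]]
```

View pics/t6.png

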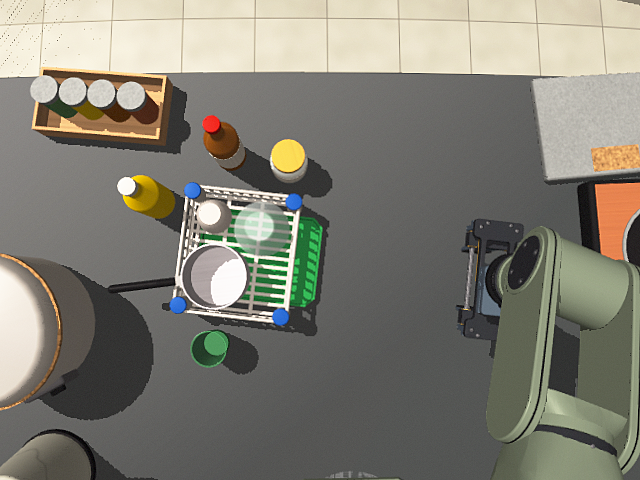

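The tray's tail shows at px (322,262), i.e. rack y ≈ -155 mm (home), and it's square to the rack. Dishes and bottles are unmoved, and the arm is clear at (490,280).

```bash
python3 -c "
from workcell import env
print(env.job_done())"
```

```text
the job is handed in; nothing more can be done
None
```

The drip tray is home against the rack's stop bar: its tail measures about 155 mm in front of the rack's centre (the home value), it sits square, the highest reading was about 10 N at the stop, nothing else looks moved in the last picture, and the job is handed in.

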